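# Lock the T-stud that clamps the battery cells in their jig

### The job

Take the T-headed stud from its wooden block, drop its head into the slot near the plain end of the aluminium rail, away from the cells, until its flange sits flat on the rail, then slide it gently along the slot, pushing the sprung bar towards the cells, until you feel it come up against the end of the slot. There turn it a quarter turn so that its head locks under the rail, and let go, so that the stud alone stays upright and holds the bar pressed in. Feel your way without forcing the stud against the jig, and leave the round pin, the loose cell and the tape roll alone.

Things in the scene. Friction and masses are not known exactly. Their poses are not given: they have to be found in the camera images.
- stud_grip (a point): T-stud, loose, 57 mm tall, about 150 g, upright in a plywood block (58 x 50 x 20 mm); it draws straight up out of it. This point: centre of its flat black handle, 30 mm along x, 14 mm thick along y, 32 mm tall; z up. Below it on the axis: short 12 mm round neck, then a steel flange 30 mm round, 6 mm thick, its underside 26 mm below this point.
- slot_drop (a point): Good place to drop the head in: on the slot's centre line at the rail's top face, 22 mm above the table. Slot along x, +x towards bar and cells; z up. Mouth 13 mm wide, lips 5 mm thick; channel below 16 mm wide, 11 mm high: the head enters lengthwise and hangs 1.5 mm off the floor when the flange is on the rail. Rail 52 mm wide, its end 50 mm behind.
- rail: The fixed jig; origin under slot_drop on the table, same axes. It carries an orange cell cradle with grey cells, set at a different place along x each time. Before the cells a sprung steel bar, 12 x 96 x 8 mm, lies across the slot 1 mm above the rail; the stud's flange pushes it in +x. The stud must not press on the jig with over 60 N.
- stud: The same T-stud, same axes; origin at the centre of the underside of its T-head, 40.5 mm below the handle's centre. The head is a steel bar 24 mm long along x (as the handle), 10 mm wide along y, 8 mm tall, on a 9 mm shank below the flange.
- pin_mid (a point): Bystander: a pin with a round handle and no T-head, 52 mm tall, in a second plywood block like the stud's. The point is on its axis 30 mm above its foot.
- cell_mid (a point): Bystander: a loose grey battery cell standing upright, 21 mm round, 70 mm tall; its centre.
- tape_mid (a point): Bystander: a roll of yellow tape lying flat, 90 mm across, 19 mm high; its centre.
- bay_range (a point): On the slot line, 90 mm in +x of slot_drop. Within 25 mm before or after it, unmeasured (feel for it), lies the centre of the cradle's locking bay: under the lips the channel is 32 mm wide over 28 mm, then a solid stop. Stud axis, from bay centre: meets bar -16 mm (1.6 N); stop +2 (5.2 N spring); can turn fully, either way, within 1 mm (pushes off the stop itself); locked, let go: -9 (3 N).

How it is judged:
By the outcome, as a careful person would: the job done as asked, in the order asked, and still so for the second after the job is handed in, with the robot touching nothing.
It also fails if it takes over 67 s, if anything falls off the work surface, if the arm or the gripper's body presses on something with over 40 N, if the wrist force passes 120 N, or if a joint passes its speed limit or range.

### The arm

A 6-joint arm with a two-finger parallel gripper is mounted at the origin on the work surface. World frame = base frame: x ahead of the robot, y to its left, z up, the work surface at z = 0. Lengths are in m, angles in rad, forces in N, time in s.
With the tool pointing down it reaches from about 0.375 to 0.975 m from the base axis. Payload 3.8 kg.
Tool frame: the origin (TCP) lies midway between the tips of the shut fingers; the grasp point (between the pads) lies 19 mm behind it; z points along the fingers, y is the direction in which the jaws open and shut (so a half turn about z gives the same grasp; the last joint's range is limited). The gripper opens to 85 mm and grips with 20 to 120 N. Pads are 22 mm wide; open, the fingers measure 114 mm over their backs; the gripper's body (76 mm by 85 mm) begins 54 mm behind the grasp point. The pads swing forward as they close: fully open they stand 13 mm farther back than shut.
Start: joints at [-1.22, 0.264, 1.604, -0, 1.274, -0.037], TCP at [0.255, -0.625, 0.231] pointing down, gripper open.
Joint ranges: [-2.63, 2.63], [-0.94, 2.18], [0.31, 2.57], [-1.31, 4.45], [0, 2.66], [-2.55, 2.55]. Speed limits (rad/s): [2.57, 2.57, 3.14, 3.14, 3.14, 3.14].

### API

Orientations are given as a rotation vector (axis times angle).
In Python, from workcell import bot gives the robot as it stands.
- The arm moves only by the tool drive_tool, never from a script. Its argument "deltas" is a list of rows, each an object with "hand": the opening, from 0 (shut) to 1 (fully open); "offset": the shift along the world's x, y, z in cm, a list of three; "angular": the turn, a rotation vector about the world's x, y, z in degrees, a list of three. A call has 1 to 8 rows; each row is the pose to reach, as a shift and turn from the pose commanded when the call began; what a row does not reach only later rows make up. A row lasts 1/8 s, in which the tool goes at most 62.5 mm and 10.7 degrees, less where a joint would pass 70% of its speed; a pose out of reach is approached as far as the arm can. A call with a gripper value outside its range is refused whole. The fingers move at their own pace and stop on an object; "force" is the grip in N (left out, the last holds). Time passes only in rows, so rows that repeat a pose let the fingers close. It gives the time, the measured TCP pose, the force and the opening at its end, in the units of the state.
- bot.read_state(): the state, without advancing time (a new reading comes with each control period).
- bot.read_camera(name): name is "scene" or "top"; returns a dict with "frame" (420x560x3 uint8, blue, green, red), "mtx" (3x3 intrinsics, pixels), "R" (3x3) and "t" (3): a world point X has camera coordinates R X + t. Camera axes: x right, y down, z forward; pixel columns grow to the right and rows downward; lengths in m; the calibration is good to about 2 mm. A picture is of the moment at which its call begins. There is no depth.
- bot.finish_job(): hands the job in, once; it reports no verdict.
The state is a dict: "time": time; "q": joint angles; "joint_vel": joint speeds; "joint_torque": joint torques, N m; "tool_pos": TCP position; "tcp_rot": TCP orientation; "wrist_force": force on the tool from outside, world axes, zero at the start; "torque": the same for the moment, N m; "width": opening from 0.0 (shut) to 1.0 (fully open).
Only numpy, scipy, OpenCV 4.12 (cv2) and the standard library are available. Lean on these libraries where they do the work, as an engineer would, in place of code of your own. Each camera call takes 0.05 s, during which the arm holds its last target. There are 200 camera calls.

## Working session

There is one attempt and no reset: what is moved stays moved. The work goes in short steps, Python scripts to look and compute and a tool call to move; the robot and the scene stay as the last step left them, time stands still between calls to the robot, and variables do not carry over. Pictures are saved under pics/ and viewed, about 8 in all and at most 12, crops included, and the job is handed in when it is done.

Besides the shell and the picture viewer there is one more tool, called after "Emit:" by a JSON object that holds its "op" and its "data". drive_tool: Moves the arm, as the interface text tells. Its arguments: {"type":"object","properties":{"deltas":{"type":"array"},"force":{"type":"number"}},"required":["deltas"]}

```bash
mkdir -p pics; cat > h.py <<'E'
import numpy as np, cv2
from workcell import bot
def cam(n,save=None):
    c=bot.read_camera(n)
    if save: cv2.imwrite('pics/'+save,c['frame'])
    return c
def ray(c,u,v,z):
    d=np.linalg.inv(c['mtx'])@[u,v,1]; R=np.array(c['R']);o=-R.T@c['t'];d=R.T@d
    return o+d*(z-o[2])/d[2]
def proj(c,X):
    p=np.array(c['mtx'])@(np.array(c['R'])@X+c['t']); return p[:2]/p[2]
E
python3 - <<'E'
from h import *
a=cam('top','top0.png');b=cam('scene','sc0.png')
for c in (a,b): print(-np.array(c['R']).T@c['t'], np.array(c['R']).round(3).tolist(), c['mtx'][0][0])
s=bot.read_state(); print(s)
E
```

```text
[ 0.37110381 -0.13442902  0.82723306] [[0.092, -0.996, -0.006], [-0.969, -0.088, -0.232], [0.23, 0.027, -0.973]] 433.8219581776056
[ 1.09784421 -0.2069017   0.5325585 ] [[0.116, 0.993, 0.018], [0.623, -0.059, -0.78], [-0.774, 0.101, -0.625]] 450.3274956562749
{'time': 0.1, 'q': array([-1.21989796e+00,  2.64693842e-01,  1.60523852e+00, -5.63235355e-06,
        1.27370047e+00, -3.69243168e-02]), 'joint_vel': array([-2.88792119e-04, -2.93182700e-03, -2.88506572e-03, -7.97759258e-05,
       -2.00327892e-04, -1.06686927e-03]), 'joint_torque': array([-1.91995541e-04, -5.16707826e+01, -3.68588805e+01, -1.29112946e-04,
        6.25374276e-03, -1.04028743e-05]), 'tool_pos': array([ 0.25502158, -0.6242583 ,  0.23007514]), 'tcp_rot': array([-3.08073599e+00, -6.04994267e-01,  5.09059415e-04]), 'wrist_force': array([-0.70725101, -1.0300564 ,  0.38406485]), 'torque': array([ 0.00562558,  0.06459626, -0.01510631]), 'width': 1.001514122741228}
```

View pics/top0.png

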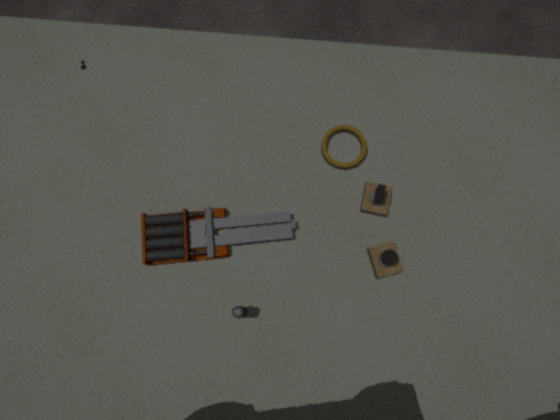

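View pics/sc0.png

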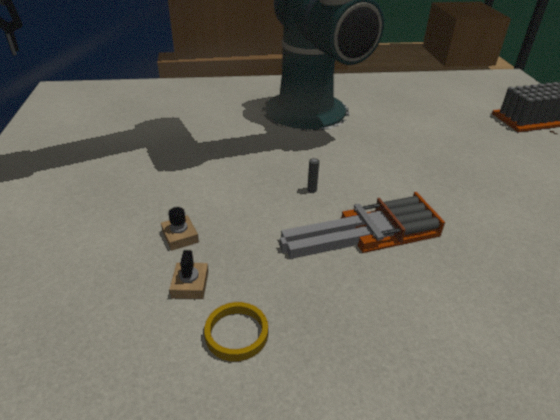

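The top view shows the stud in its block at about (379,195) and the pin at (389,258). The rail runs from its plain end at about (296,230) left to the bar at (210,232) and the cells. In the scene view the stud is at about (187,265) and the rail end at (284,243). Next I'll crop both areas for a closer look.

```bash
python3 - <<'E'
from h import *
a=cv2.imread('pics/top0.png');b=cv2.imread('pics/sc0.png')
g=lambda i,x,y,w,h,s:cv2.convertScaleAbs(cv2.resize(i[y:y+h,x:x+w],None,fx=s,fy=s,interpolation=cv2.INTER_CUBIC),alpha=1.5)
o=np.zeros((600,800,3),np.uint8)
o[:300,:500]=g(a,200,195,100,60,5); o[:300,500:800]=g(a,350,170,50,50,6)
o[300:600,:500]=g(b,275,195,125,75,4); o[300:600,500:800]=g(b,160,240,50,50,6)
cv2.imwrite('pics/crop1.png',o)
E
```

```text
(no output)
```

View pics/crop1.png

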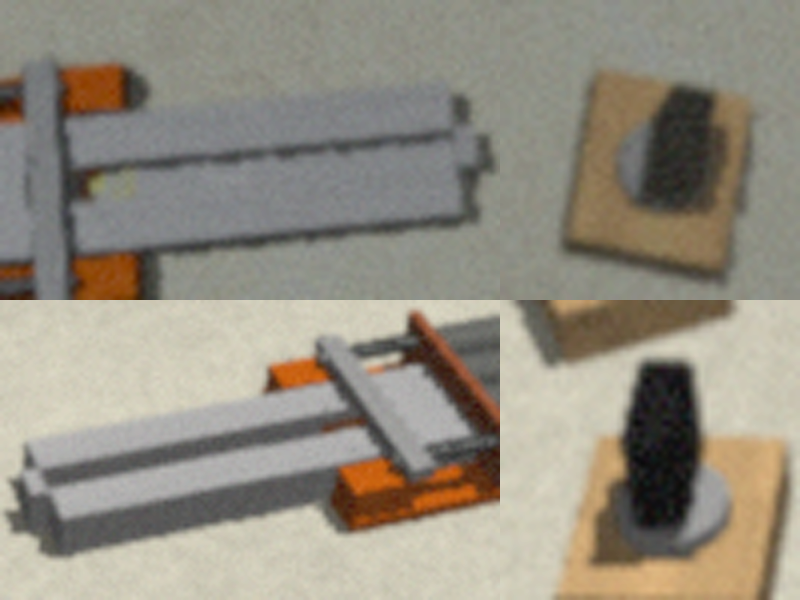

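The crop shows that rail top edges are clear in both views: top far edge (70,118)-(445,85) and near edge (75,252)-(460,218) in crop pixels. The scene view shows the slot lips, and the handle's faces are visible. I'll cast these points onto the z=22 mm plane and check the widths.

```bash
python3 - <<'E'
from h import *
a=cam('top');b=cam('scene')
T=lambda x,y:(200+(x+.5)/5-.5,195+(y+.5)/5-.5)
S=lambda x,y:(275+(x+.5)/4-.5,195+(y-300+.5)/4-.5)
for n,c,f,pts in(('top',a,T,dict(e1=(70,118),e1b=(445,85),e2=(75,252),e2b=(460,218),c1=(450,90),c2=(462,215),s1=(75,165),s1b=(450,138))),
  ('sc',b,S,dict(far=(25,440),farb=(320,385),near=(60,515),nearb=(340,455),nin=(50,490),ninb=(345,425),fin=(35,468),finb=(345,408)))):
    for k,p in pts.items(): print(n,k,(1e3*ray(c,*f(*p),.022)[:2]).round(1))
# bar: top at z=.031
for p in((40,65),(65,65),(48,295),(75,295)): print('bar',(1e3*ray(a,*T(*p),.031)[:2]).round(1))
# stud
def rects(c,roi,mask):
    x,y,w,h=roi;m=np.zeros(c['frame'].shape[:2],np.uint8);m[y:y+h,x:x+w]=mask[y:y+h,x:x+w]
    cs=cv2.findContours(m,0,cv2.CHAIN_APPROX_NONE)[0];q=max(cs,key=cv2.contourArea);return q
hsv=cv2.cvtColor(a['frame'],40);tan=((hsv[...,0]>8)&(hsv[...,0]<22)&(hsv[...,1]>70)).astype(np.uint8)
for roi in((350,170,50,55),(360,232,50,50)):
    q=cv2.convexHull(rects(a,roi,tan)); W=np.array([1e3*ray(a,*p[0],.02)[:2] for p in q],np.float32); print('block',cv2.minAreaRect(W))
for c,roi,n in((a,(368,180,25,28),'top'),(b,(177,246,20,36),'sc')):
    blk=(c['frame'].max(2)<50).astype(np.uint8);q=rects(c,roi,blk);print(n,'black',cv2.minAreaRect(q),cv2.boundingRect(q))
# handle top face: crop corners 
H=lambda x,y:(350+(x-500+.5)/6-.5,170+(y+.5)/6-.5)
for p in((668,88),(714,90),(640,205),(690,208)): print('h',p,[(1e3*ray(a,*H(*p),z)[:2]).round(1).tolist() for z in(.047,.055,.081)])
E
```

```text
top e1 [533.8  25.2]
top e1b [ 559.5 -115.7]
top e2 [483.   16.7]
top e2b [ 508.9 -125.9]
top c1 [ 557.7 -117.7]
top c2 [ 510.1 -126.6]
top s1 [515.9  21. ]
top s1b [ 539.1 -119.4]
sc far [ 507.  -125.9]
sc farb [481.6  12.1]
sc near [ 555.9 -117.1]
sc nearb [529.9   8.9]
sc nin [ 540.2 -119.2]
sc ninb [510.3  16.2]
sc fin [ 525.7 -123.8]
sc finb [498.8  19.3]
bar [551.4  37.4]
bar [552.2  28. ]
bar [464.9  22.8]
bar [465.8  12.9]
block ((601.2957763671875, -280.6903381347656), (51.60506820678711, 59.8568000793457), 83.22709655761719)
block ((485.3104553222656, -302.1826171875), (58.51811218261719, 51.068260192871094), 20.491058349609375)
top black ((379.5, 194.5), (19.0, 11.0), 90.0) (374, 185, 12, 20)
sc black ((186.4549102783203, 264.49591064453125), (11.67911148071289, 27.52286720275879), 5.194429397583008) (180, 251, 13, 28)
h (668, 88) [[621.1, -277.5], [618.5, -276.0], [610.2, -271.3]]
h (714, 90) [[621.7, -291.8], [619.2, -290.2], [610.8, -284.9]]
h (640, 205) [[582.6, -270.5], [580.5, -269.1], [573.4, -264.6]]
h (690, 208) [[583.1, -285.9], [580.9, -284.4], [573.8, -279.3]]
```

Emit:
{"op": "drive_tool", "data": {"deltas": [{"hand": 0.5,"offset": [4.4,4.3,-1.2],"angular": [0,0,-4]},{"hand": 0.5,"offset": [8.7,8.6,-2.5],"angular": [0,0,-8]},{"hand": 0.5,"offset": [13,12.9,-3.7],"angular": [0,0,-12]},{"hand": 0.5,"offset": [17.3,17.2,-5],"angular": [0,0,-16]},{"hand": 0.5,"offset": [21.6,21.5,-6.2],"angular": [0,0,-20]},{"hand": 0.5,"offset": [26,25.8,-7.5],"angular": [0,0,-24]},{"hand": 0.5,"offset": [30.3,30.1,-8.7],"angular": [0,0,-27]},{"hand": 0.5,"offset": [34.6,34.4,-10],"angular": [0,0,-29]}], "force": 60}}

```text
time: 1.2
tool_pos: [0.6025, -0.2793, 0.1309]
tcp_rot: [3.136, -0.188, 0.0]
wrist_force: [0.5, -1.1, 0.1]
width: 0.499
```

```bash
python3 - <<'E'
from h import *
a=cam('top');b=cam('scene','sc1.png');s=bot.read_state()
R=cv2.Rodrigues(s['tcp_rot'])[0];print(s['time'],s['tool_pos'],R.round(3).tolist(),s['wrist_force'],s['width'])
i0=cv2.imread('pics/top0.png')
print('scene black ctr at .046',ray(b,186.45,264.5,.046))
# predicted handle corners overlay on initial pictures
ax=np.array([.601,-.281]);th=np.radians(-6.8);X=np.array([np.cos(th),np.sin(th)]);Y=np.array([-X[1],X[0]])
def ov(img,c,roi,sc):
    x,y,w,h=roi;o=cv2.convertScaleAbs(cv2.resize(img[y:y+h,x:x+w],None,fx=sc,fy=sc,interpolation=cv2.INTER_CUBIC),alpha=1.6)
    for z,col in((.062,(0,0,255)),(.030,(0,255,0))):
        P=[proj(c,np.r_[ax+sx*.015*X+sy*.007*Y,z]) for sx,sy in((1,1),(1,-1),(-1,-1),(-1,1))]
        cv2.polylines(o,[np.int32([((p-[x,y])+.5)*sc for p in P])],1,col,1)
    P=[proj(c,np.r_[ax+.015*np.array([np.cos(t),np.sin(t)]),.026]) for t in np.linspace(0,6.28,40)]
    cv2.polylines(o,[np.int32([((p-[x,y])+.5)*sc for p in P])],1,(255,255,0),1)
    return o
o1=ov(i0,a,(350,170,50,50),8);o2=ov(cv2.imread('pics/sc0.png'),b,(160,240,50,50),8)
cv2.imwrite('pics/ov.png',np.hstack([o1,o2]))
E
```

```text
1.3 [ 0.60392103 -0.27540875  0.1291481 ] [[0.994, -0.113, -0.001], [-0.113, -0.994, 0.003], [-0.001, -0.003, -1.0]] [-0.71930474  0.11622529 -1.08289252] 0.5022263905615438
scene black ctr at .046 [ 0.60164208 -0.28146318  0.046     ]
```

View pics/ov.png

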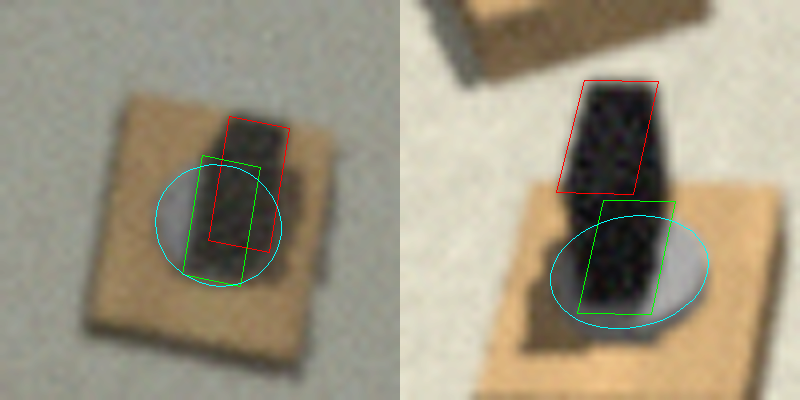

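```bash
python3 - <<'E'
from h import *
a=cam('top');b=cam('scene')
for f,c,roi in(('top0',a,(366,180,30,28)),('sc0',b,(175,246,24,36))):
    x,y,w,h=roi;g=cv2.imread(f'pics/{f}.png')[y:y+h,x:x+w].max(2).astype(int)
    print(f,x,y,*g[::2].tolist(),sep='\n')
ax=np.array([.601,-.281])
for d in(-7,-3,1,5):
    th=np.radians(d);X=np.array([np.cos(th),np.sin(th)]);Y=np.array([-X[1],X[0]])
    for c in(a,b): print(d,[[proj(c,np.r_[ax+sx*.015*X+sy*.007*Y,z]).round(1).tolist() for sx,sy in((1,1),(1,-1),(-1,-1),(-1,1))] for z in(.062,.03)])
E
```

```text
top0
366
180
[94, 95, 96, 97, 98, 97, 96, 96, 95, 99, 96, 95, 99, 100, 100, 101, 95, 101, 98, 95, 97, 94, 95, 97, 97, 96, 97, 97, 94, 100]
[85, 91, 94, 92, 94, 94, 97, 95, 94, 94, 95, 95, 97, 96, 98, 96, 98, 96, 102, 96, 95, 95, 96, 96, 97, 95, 98, 97, 97, 96]
[87, 94, 93, 91, 94, 95, 93, 94, 93, 94, 95, 93, 75, 60, 58, 67, 72, 77, 83, 84, 93, 95, 95, 97, 100, 95, 95, 98, 94, 98]
[88, 95, 93, 93, 92, 92, 93, 95, 93, 90, 86, 67, 42, 34, 32, 30, 31, 33, 36, 57, 83, 94, 100, 96, 95, 97, 97, 97, 99, 97]
[92, 95, 96, 91, 90, 95, 95, 92, 89, 83, 58, 35, 35, 33, 31, 34, 36, 30, 38, 60, 86, 91, 94, 98, 94, 90, 88, 92, 93, 95]
[90, 88, 96, 95, 91, 94, 87, 84, 74, 52, 34, 31, 32, 38, 34, 36, 32, 36, 40, 66, 79, 83, 92, 97, 91, 80, 86, 94, 96, 96]
[92, 91, 90, 91, 86, 81, 77, 72, 63, 49, 31, 31, 32, 31, 32, 34, 28, 30, 37, 52, 52, 62, 87, 92, 87, 76, 89, 98, 93, 98]
[91, 92, 90, 82, 73, 70, 79, 74, 55, 40, 32, 31, 36, 33, 30, 31, 31, 35, 40, 49, 50, 61, 84, 90, 80, 67, 87, 94, 96, 98]
[93, 91, 88, 77, 76, 78, 77, 70, 50, 36, 32, 27, 29, 29, 32, 30, 30, 35, 38, 51, 54, 63, 84, 90, 71, 66, 88, 93
[... 2949 characters left out ...]
205.2], [372.8, 204.2]]]
-3 [[[189.4, 263.5], [179.8, 263.8], [181.9, 249.8], [191.2, 249.5]], [[191.7, 278.6], [182.3, 278.9], [184.3, 264.8], [193.4, 264.5]]]
1 [[[377.0, 184.4], [384.7, 184.9], [384.3, 200.7], [376.6, 200.2]], [[373.7, 189.3], [381.1, 189.8], [380.7, 205.0], [373.3, 204.5]]]
1 [[[190.2, 263.2], [180.5, 264.0], [181.2, 250.0], [190.5, 249.3]], [[192.4, 278.3], [183.0, 279.1], [183.6, 265.1], [192.7, 264.3]]]
5 [[[376.5, 184.7], [384.1, 184.7], [384.9, 200.5], [377.2, 200.5]], [[373.2, 189.5], [380.5, 189.5], [381.3, 204.8], [373.9, 204.8]]]
5 [[[190.9, 262.9], [181.2, 264.2], [180.5, 250.3], [189.8, 249.2]], [[193.1, 278.0], [183.7, 279.3], [182.9, 265.4], [192.0, 264.2]]]
```

The overlay shows the stud axis is right, at about (601,-281) mm in both views. The handle's yaw fits best at about -4°. I'll now descend.

Emit:
{"op": "drive_tool", "data": {"deltas": [{"hand": 0.5,"offset": [0,0,-1],"angular": [0,0,2.5]},{"hand": 0.5,"offset": [0,0,-3],"angular": [0,0,2.5]},{"hand": 0.5,"offset": [0,0,-5],"angular": [0,0,2.5]},{"hand": 0.5,"offset": [0,0,-6],"angular": [0,0,2.5]},{"hand": 0.5,"offset": [0,0,-6],"angular": [0,0,2.5]},{"hand": 0.5,"offset": [0,0,-6],"angular": [0,0,2.5]}]}}

```text
time: 2.15
tool_pos: [0.6017, -0.2812, 0.0717]
tcp_rot: [3.139, -0.118, 0.001]
wrist_force: [-0.4, 0.3, 0.5]
width: 0.497
```

Emit:
{"op": "drive_tool", "data": {"deltas": [{"hand": 0.5,"offset": [0,0,-2],"angular": [0,0,0]},{"hand": 0.5,"offset": [0,0,-3.7],"angular": [0,0,0]},{"hand": 0.5,"offset": [0,0,-3.7],"angular": [0,0,0]},{"hand": 0.1,"offset": [0,0,-3.7],"angular": [0,0,0]},{"hand": 0.1,"offset": [0,0,-3.7],"angular": [0,0,0]},{"hand": 0.1,"offset": [0,0,-3.7],"angular": [0,0,0]},{"hand": 0.1,"offset": [0,0,-3.7],"angular": [0,0,0]}], "force": 60}}

```text
time: 3.02
tool_pos: [0.6016, -0.2811, 0.0348]
tcp_rot: [3.139, -0.117, 0.001]
wrist_force: [0.9, 0.7, -0.1]
width: 0.153
```

Emit:
{"op": "drive_tool", "data": {"deltas": [{"hand": 0.0,"offset": [0,0,0],"angular": [0,0,0]},{"hand": 0.0,"offset": [0,0,0.5],"angular": [0,0,0]},{"hand": 0.0,"offset": [0,0,1.5],"angular": [0,0,0]},{"hand": 0.0,"offset": [0,0,3],"angular": [0,0,0]},{"hand": 0.0,"offset": [0,0,5],"angular": [0,0,0]},{"hand": 0.0,"offset": [0,0,6.5],"angular": [0,0,0]},{"hand": 0.0,"offset": [0,0,6.5],"angular": [0,0,0]},{"hand": 0.0,"offset": [0,0,6.5],"angular": [0,0,0]}]}}

```text
time: 4.03
tool_pos: [0.601, -0.2807, 0.0992]
tcp_rot: [-3.139, 0.117, 0.0]
wrist_force: [0.8, 0.3, -1.6]
width: 0.152
```

```bash
python3 - <<'E'
from h import *
b=cam('scene','sc2.png');s=bot.read_state();print(s['tool_pos'],s['wrist_force'],s['width'])
cv2.imwrite('pics/sc2c.png',cv2.convertScaleAbs(cv2.resize(b['frame'][180:320,120:260],None,fx=4,fy=4,interpolation=cv2.INTER_CUBIC),alpha=1.6))
E
```

```text
[ 0.6006463  -0.28053408  0.0985468 ] [ 0.24715018  0.60003689 -1.49870489] 0.15492757698382403
```

View pics/sc2c.png

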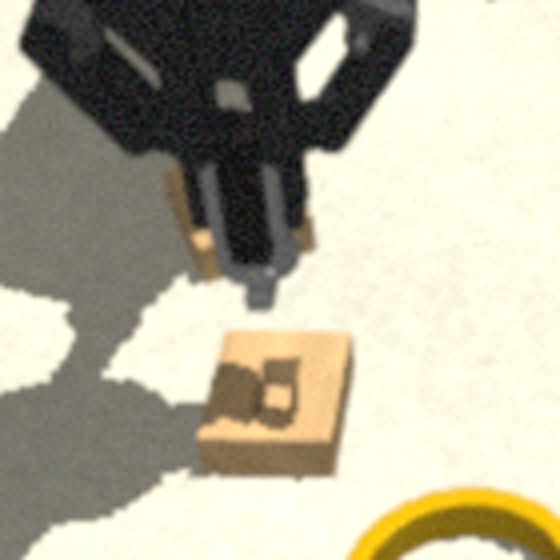

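The stud is out of its block and held upright. The empty block is at crop (275,400), and the T-head is visible at (262,290). Next I'll carry it over the slot, turning it +104.5°.

Emit:
{"op": "drive_tool", "data": {"deltas": [{"hand": 0.0,"offset": [-0.8,2,0],"angular": [0,0,9]},{"hand": 0.0,"offset": [-1.6,4.2,0],"angular": [0,0,19]},{"hand": 0.0,"offset": [-2.4,6.4,0],"angular": [0,0,29]},{"hand": 0.0,"offset": [-3.2,8.6,0],"angular": [0,0,39]},{"hand": 0.0,"offset": [-4,10.8,0],"angular": [0,0,49]},{"hand": 0.0,"offset": [-4.8,13,0],"angular": [0,0,59]},{"hand": 0.0,"offset": [-5.6,15.2,0],"angular": [0,0,69]},{"hand": 0.0,"offset": [-6.2,17,0],"angular": [0,0,78]}]}}

```text
time: 5.08
tool_pos: [0.538, -0.1098, 0.0981]
tcp_rot: [-2.507, -1.89, 0.002]
wrist_force: [1.0, -1.0, -2.5]
width: 0.151
```

Emit:
{"op": "drive_tool", "data": {"deltas": [{"hand": 0.0,"offset": [-0.5,1.5,0],"angular": [0,0,9]},{"hand": 0.0,"offset": [-1,2.8,0],"angular": [0,0,18]},{"hand": 0.0,"offset": [-1.5,3.8,0],"angular": [0,0,26.5]},{"hand": 0.0,"offset": [-1.5,3.8,-1],"angular": [0,0,26.5]},{"hand": 0.0,"offset": [-1.5,3.8,-2.5],"angular": [0,0,26.5]},{"hand": 0.0,"offset": [-1.5,3.8,-3],"angular": [0,0,26.5]},{"hand": 0.0,"offset": [-1.5,3.8,-3],"angular": [0,0,26.5]}]}}

```text
time: 5.95
tool_pos: [0.5235, -0.0731, 0.068]
tcp_rot: [-2.015, -2.408, 0.002]
wrist_force: [0.9, -0.2, -0.9]
width: 0.149
```

```bash
python3 - <<'E'
from h import *
b=cam('scene','sc3.png');a=cam('top');s=bot.read_state();R=cv2.Rodrigues(s['tcp_rot'])[0];print(s['time'],s['tool_pos'],np.degrees(np.arctan2(R[1,0],R[0,0])),R[:,2].round(3),s['wrist_force'],s['width'],s['q'])
f=lambda c,x,y,w,h,k:cv2.convertScaleAbs(cv2.resize(c['frame'][y:y+h,x:x+w],None,fx=k,fy=k,interpolation=cv2.INTER_CUBIC),alpha=1.5)
cv2.imwrite('pics/sc3c.png',np.hstack([f(b,260,150,80,120,5),f(a,200,160,80,120,5)[:, :400]]))
E
```

```text
6.05 [ 0.52445141 -0.07312947  0.06922512] 100.17924763990766 [-0. -0. -1.] [-0.00772219  1.08529379 -1.58347431] 0.1533279707303334 [-1.85570594e-01  1.50933114e-01  2.06383785e+00 -3.15470731e-05
  9.26830706e-01 -3.63213041e-01]
```

View pics/sc3c.png

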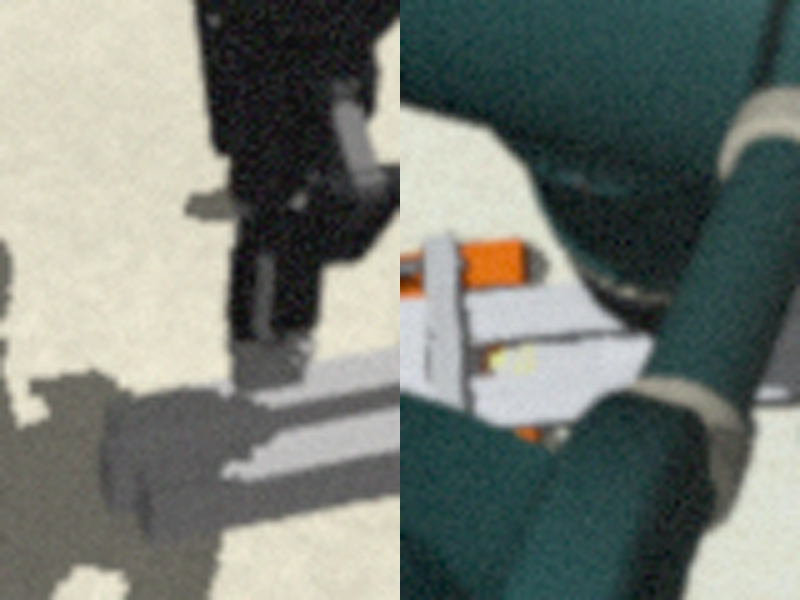

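The scene crop shows the stud's head at crop (270,375), just above the rail near its plain end. The top view is blocked by the arm. I'll check the head against the slot line numerically.

```bash
python3 - <<'E'
from h import *
b=cam('scene')
P=lambda x,y:(260+(x+.5)/5-.5,150+(y+.5)/5-.5)
s=bot.read_state();t=s['tool_pos'];print(t)
for z,r in((t[2]-.029,.0),(t[2]-.0145,0)): print(z,proj(b,np.r_[t[:2],z])) 
d=np.array([-.181,.9835]);n=np.array([.9835,.181])
for sx,sy in((1,1),(-1,1),(-1,-1),(1,-1)):
    u=proj(b,np.r_[t[:2]+sx*.012*d+sy*.005*n,t[2]-.029]);print('crop',((u-[260,150])+.5)*5)
for o in((-.015,),(.015,)): print('flange',((proj(b,np.r_[t[:2]+o[0]*d,t[2]-.0115])-[260,150])+.5)*5)
# slot edges near drop: crop left, far lip inner edge & near lip inner edge at z=.022
for p in((272,406),(400,384),(245,466),(400,430)): 
    w=ray(b,*P(*p),.022)[:2];print(p,w.round(4),'perp from tool axis mm',1e3*(w-t[:2])@n)
E
```

```text
[ 0.52468061 -0.07313423  0.06953661]
0.04053660522332275 [313.17707453 226.15452328]
0.05503660522332275 [313.73949505 219.54749733]
crop [306.70643071 386.1820906 ]
crop [240.15750357 398.76851212]
crop [230.14821304 380.36951206]
crop [296.1310404  368.04142863]
flange [229.58653988 351.04786868]
flange [313.58845099 335.63239536]
(272, 406) [ 0.5156 -0.0689] perp from tool axis mm -8.149442560914844
(400, 384) [ 0.5082 -0.0217] perp from tool axis mm -6.92628860565525
(245, 466) [ 0.5453 -0.0834] perp from tool axis mm 18.463480952999376
(400, 430) [ 0.5323 -0.0271] perp from tool axis mm 15.82661846089834
```

Emit:
{"op": "drive_tool", "data": {"deltas": [{"hand": 0.0,"offset": [-0.05,0,-0.8],"angular": [0,0,0]},{"hand": 0.0,"offset": [-0.05,0,-1.5],"angular": [0,0,0]},{"hand": 0.0,"offset": [-0.05,0,-1.7],"angular": [0,0,0]},{"hand": 0.0,"offset": [-0.05,0,-1.8],"angular": [0,0,0]},{"hand": 0.0,"offset": [-0.05,0,-1.9],"angular": [0,0,0]},{"hand": 0.0,"offset": [-0.05,0,-2],"angular": [0,0,0]},{"hand": 0.0,"offset": [-0.05,0,-2],"angular": [0,0,0]}]}}

```text
time: 6.98
tool_pos: [0.5238, -0.0729, 0.0493]
tcp_rot: [2.015, 2.41, 0.0]
wrist_force: [0.4, -0.1, -1.5]
width: 0.149
```

Emit:
{"op": "drive_tool", "data": {"deltas": [{"hand": 0.0,"offset": [0,0,-0.1],"angular": [0,0,0]},{"hand": 0.0,"offset": [0,0,-0.2],"angular": [0,0,0]},{"hand": 0.0,"offset": [0,0,-0.3],"angular": [0,0,0]},{"hand": 0.0,"offset": [0,0,-0.4],"angular": [0,0,0]},{"hand": 0.0,"offset": [0,0,-0.5],"angular": [0,0,0]},{"hand": 0.0,"offset": [0,0,-0.5],"angular": [0,0,0]}]}}

```text
time: 7.72
tool_pos: [0.5237, -0.0728, 0.0442]
tcp_rot: [-2.015, -2.41, 0.0]
wrist_force: [-0.2, 0.4, -1.3]
width: 0.152
```

Emit:
{"op": "drive_tool", "data": {"deltas": [{"hand": 0.0,"offset": [0,0,-0.2],"angular": [0,0,0]},{"hand": 0.0,"offset": [0,0,-0.4],"angular": [0,0,0]},{"hand": 0.0,"offset": [0,0,-0.5],"angular": [0,0,0]},{"hand": 0.0,"offset": [0,0,-0.6],"angular": [0,0,0]},{"hand": 0.0,"offset": [0,0,-0.65],"angular": [0,0,0]},{"hand": 0.0,"offset": [0,0,-0.65],"angular": [0,0,0]}]}}

```text
time: 8.48
tool_pos: [0.5237, -0.0729, 0.0377]
tcp_rot: [-2.015, -2.41, 0.0]
wrist_force: [-0.1, -0.0, -1.2]
width: 0.148
```

Emit:
{"op": "drive_tool", "data": {"deltas": [{"hand": 0.0,"offset": [0,0,-0.05],"angular": [0,0,0]},{"hand": 0.0,"offset": [0,0,-0.1],"angular": [0,0,0]},{"hand": 0.0,"offset": [0,0,-0.1],"angular": [0,0,0]},{"hand": 0.0,"offset": [0,0,-0.1],"angular": [0,0,0]}]}}

```text
time: 8.98
tool_pos: [0.5238, -0.0729, 0.0368]
tcp_rot: [2.015, 2.41, 0.0]
wrist_force: [-0.4, 0.4, -0.4]
width: 0.15
```

Emit:
{"op": "drive_tool", "data": {"deltas": [{"hand": 0.0,"offset": [0,0,-0.04],"angular": [0,0,0]},{"hand": 0.0,"offset": [0,0,-0.06],"angular": [0,0,0]},{"hand": 0.0,"offset": [0,0,-0.06],"angular": [0,0,0]},{"hand": 0.0,"offset": [0,0,-0.06],"angular": [0,0,0]}]}}

```text
time: 9.48
tool_pos: [0.5238, -0.0729, 0.0367]
tcp_rot: [2.015, 2.41, -0.0]
wrist_force: [-2.9, 1.2, 4.9]
width: 0.152
```

Emit:
{"op": "drive_tool", "data": {"deltas": [{"hand": 0.0,"offset": [-0.05,0.3,0.03],"angular": [0,0,0]},{"hand": 0.0,"offset": [-0.13,0.7,0.03],"angular": [0,0,0]},{"hand": 0.0,"offset": [-0.2,1.1,0.03],"angular": [0,0,0]},{"hand": 0.0,"offset": [-0.28,1.5,0.03],"angular": [0,0,0]},{"hand": 0.0,"offset": [-0.35,1.9,0.03],"angular": [0,0,0]},{"hand": 0.0,"offset": [-0.43,2.3,0.03],"angular": [0,0,0]},{"hand": 0.0,"offset": [-0.5,2.7,0.03],"angular": [0,0,0]},{"hand": 0.0,"offset": [-0.5,2.7,0.03],"angular": [0,0,0]}]}}

```text
time: 10.48
tool_pos: [0.519, -0.0454, 0.0368]
tcp_rot: [2.014, 2.41, 0.001]
wrist_force: [0.9, -0.3, 3.7]
width: 0.149
```

Emit:
{"op": "drive_tool", "data": {"deltas": [{"hand": 0.0,"offset": [-0.08,0.4,0.01],"angular": [0,0,0]},{"hand": 0.0,"offset": [-0.17,0.9,0.01],"angular": [0,0,0]},{"hand": 0.0,"offset": [-0.26,1.4,0.01],"angular": [0,0,0]},{"hand": 0.0,"offset": [-0.35,1.9,0.01],"angular": [0,0,0]},{"hand": 0.0,"offset": [-0.44,2.4,0.01],"angular": [0,0,0]},{"hand": 0.0,"offset": [-0.54,2.9,0.01],"angular": [0,0,0]},{"hand": 0.0,"offset": [-0.63,3.4,0.01],"angular": [0,0,0]},{"hand": 0.0,"offset": [-0.63,3.4,0.01],"angular": [0,0,0]}]}}

```text
time: 11.48
tool_pos: [0.5124, -0.0111, 0.0367]
tcp_rot: [-2.014, -2.411, -0.001]
wrist_force: [0.0, -1.0, 5.0]
width: 0.15
```

Emit:
{"op": "drive_tool", "data": {"deltas": [{"hand": 0.0,"offset": [-0.04,0.25,0.01],"angular": [0,0,0]},{"hand": 0.0,"offset": [-0.09,0.5,0.01],"angular": [0,0,0]},{"hand": 0.0,"offset": [-0.14,0.75,0.01],"angular": [0,0,0]},{"hand": 0.0,"offset": [-0.18,1,0.01],"angular": [0,0,0]},{"hand": 0.0,"offset": [-0.23,1.25,0.01],"angular": [0,0,0]},{"hand": 0.0,"offset": [-0.28,1.5,0.01],"angular": [0,0,0]},{"hand": 0.0,"offset": [-0.32,1.75,0.01],"angular": [0,0,0]},{"hand": 0.0,"offset": [-0.36,2,0.01],"angular": [0,0,0]}]}}

```text
time: 12.48
tool_pos: [0.5088, 0.0082, 0.0367]
tcp_rot: [2.015, 2.41, -0.0]
wrist_force: [0.9, -4.5, 5.8]
width: 0.156
```

Emit:
{"op": "drive_tool", "data": {"deltas": [{"hand": 0.0,"offset": [-0.02,0.1,0],"angular": [0,0,0]},{"hand": 0.0,"offset": [-0.04,0.2,0],"angular": [0,0,0]},{"hand": 0.0,"offset": [-0.05,0.3,0],"angular": [0,0,0]},{"hand": 0.0,"offset": [-0.07,0.4,0],"angular": [0,0,0]},{"hand": 0.0,"offset": [-0.09,0.5,0],"angular": [0,0,0]},{"hand": 0.0,"offset": [-0.11,0.6,0],"angular": [0,0,0]},{"hand": 0.0,"offset": [-0.13,0.7,0],"angular": [0,0,0]},{"hand": 0.0,"offset": [-0.13,0.7,0],"angular": [0,0,0]}]}}

```text
time: 13.48
tool_pos: [0.5076, 0.0146, 0.0367]
tcp_rot: [2.014, 2.41, -0.001]
wrist_force: [1.5, -5.9, 5.9]
width: 0.152
```

Emit:
{"op": "drive_tool", "data": {"deltas": [{"hand": 0.0,"offset": [-0.02,0.1,0],"angular": [0,0,0]},{"hand": 0.0,"offset": [-0.04,0.2,0],"angular": [0,0,0]},{"hand": 0.0,"offset": [-0.05,0.3,0],"angular": [0,0,0]},{"hand": 0.0,"offset": [-0.07,0.4,0],"angular": [0,0,0]},{"hand": 0.0,"offset": [-0.07,0.4,0],"angular": [0,0,0]}]}}

```text
time: 14.1
tool_pos: [0.5069, 0.0184, 0.0367]
tcp_rot: [2.013, 2.41, -0.002]
wrist_force: [0.7, -6.4, 5.3]
width: 0.151
```

Emit:
{"op": "drive_tool", "data": {"deltas": [{"hand": 0.0,"offset": [-0.01,0.07,0],"angular": [0,0,0]},{"hand": 0.0,"offset": [-0.03,0.14,0],"angular": [0,0,0]},{"hand": 0.0,"offset": [-0.04,0.2,0],"angular": [0,0,0]},{"hand": 0.0,"offset": [-0.04,0.2,0],"angular": [0,0,0]}]}}

```text
time: 14.6
tool_pos: [0.5065, 0.0203, 0.0368]
tcp_rot: [2.013, 2.41, -0.002]
wrist_force: [0.8, -6.6, 4.6]
width: 0.154
```

Emit:
{"op": "drive_tool", "data": {"deltas": [{"hand": 0.0,"offset": [-0.01,0.05,0],"angular": [0,0,0]},{"hand": 0.0,"offset": [-0.02,0.1,0],"angular": [0,0,0]},{"hand": 0.0,"offset": [-0.03,0.15,0],"angular": [0,0,0]},{"hand": 0.0,"offset": [-0.03,0.15,0],"angular": [0,0,0]}]}}

```text
time: 15.1
tool_pos: [0.5062, 0.0217, 0.0367]
tcp_rot: [2.013, 2.41, -0.002]
wrist_force: [1.2, -8.4, 5.1]
width: 0.153
```

Emit:
{"op": "drive_tool", "data": {"deltas": [{"hand": 0.0,"offset": [-0.01,0.05,0],"angular": [0,0,0]},{"hand": 0.0,"offset": [-0.02,0.1,0],"angular": [0,0,0]},{"hand": 0.0,"offset": [-0.02,0.1,0],"angular": [0,0,0]}]}}

```text
time: 15.48
tool_pos: [0.506, 0.0227, 0.0367]
tcp_rot: [2.013, 2.41, -0.002]
wrist_force: [1.3, -7.9, 4.4]
width: 0.154
```

Emit:
{"op": "drive_tool", "data": {"deltas": [{"hand": 0.0,"offset": [-0.01,0.05,0],"angular": [0,0,0]},{"hand": 0.0,"offset": [-0.02,0.1,0],"angular": [0,0,0]},{"hand": 0.0,"offset": [-0.02,0.1,0],"angular": [0,0,0]}]}}

```text
time: 15.85
tool_pos: [0.5059, 0.0236, 0.0367]
tcp_rot: [2.013, 2.41, -0.002]
wrist_force: [1.5, -7.7, 5.0]
width: 0.156
```

Emit:
{"op": "drive_tool", "data": {"deltas": [{"hand": 0.0,"offset": [-0.01,0.05,0],"angular": [0,0,0]},{"hand": 0.0,"offset": [-0.02,0.1,0],"angular": [0,0,0]},{"hand": 0.0,"offset": [-0.03,0.15,0],"angular": [0,0,0]},{"hand": 0.0,"offset": [-0.03,0.15,0],"angular": [0,0,0]}]}}

```text
time: 16.35
tool_pos: [0.5056, 0.0251, 0.0367]
tcp_rot: [2.013, 2.41, -0.002]
wrist_force: [1.2, -8.3, 5.4]
width: 0.152
```

Emit:
{"op": "drive_tool", "data": {"deltas": [{"hand": 0.0,"offset": [-0.01,0.05,0],"angular": [0,0,0]},{"hand": 0.0,"offset": [-0.02,0.1,0],"angular": [0,0,0]},{"hand": 0.0,"offset": [-0.03,0.15,0],"angular": [0,0,0]},{"hand": 0.0,"offset": [-0.03,0.15,0],"angular": [0,0,0]}]}}

```text
time: 16.85
tool_pos: [0.5053, 0.0265, 0.0368]
tcp_rot: [2.013, 2.41, -0.002]
wrist_force: [1.3, -9.5, 4.2]
width: 0.15
```

Emit:
{"op": "drive_tool", "data": {"deltas": [{"hand": 0.0,"offset": [-0.01,0.05,0],"angular": [0,0,0]},{"hand": 0.0,"offset": [-0.02,0.1,0],"angular": [0,0,0]},{"hand": 0.0,"offset": [-0.03,0.15,0],"angular": [0,0,0]},{"hand": 0.0,"offset": [-0.03,0.15,0],"angular": [0,0,0]}]}}

```text
time: 17.35
tool_pos: [0.5052, 0.0271, 0.0368]
tcp_rot: [2.011, 2.41, -0.004]
wrist_force: [2.8, -12.0, 4.1]
width: 0.154
```

Emit:
{"op": "drive_tool", "data": {"deltas": [{"hand": 0.0,"offset": [-0.01,0.05,0],"angular": [0,0,0]},{"hand": 0.0,"offset": [-0.01,0.05,0],"angular": [0,0,0]},{"hand": 0.0,"offset": [-0.01,0.05,0],"angular": [0,0,0]}]}}

```text
time: 17.73
tool_pos: [0.5052, 0.0272, 0.0368]
tcp_rot: [2.01, 2.41, -0.004]
wrist_force: [1.4, -13.8, 4.9]
width: 0.152
```

The stop shows clearly: 0.5 mm commanded gave only 0.1 mm of motion and the force rose to 14 N. I'll back off to the bay centre, ease the down force, then turn.

Emit:
{"op": "drive_tool", "data": {"deltas": [{"hand": 0.0,"offset": [0.03,-0.15,0.02],"angular": [0,0,0]},{"hand": 0.0,"offset": [0.07,-0.37,0.03],"angular": [0,0,0]},{"hand": 0.0,"offset": [0.07,-0.37,0.03],"angular": [0,0,0]},{"hand": 0.0,"offset": [0.07,-0.37,0.03],"angular": [0,0,0]}]}}

```text
time: 18.23
tool_pos: [0.5052, 0.026, 0.0367]
tcp_rot: [-2.015, -2.41, 0.0]
wrist_force: [1.1, -4.1, 2.3]
width: 0.15
```

Emit:
{"op": "drive_tool", "data": {"deltas": [{"hand": 0.0,"offset": [0.01,-0.07,0],"angular": [0,0,0]},{"hand": 0.0,"offset": [0.01,-0.07,0],"angular": [0,0,-3]},{"hand": 0.0,"offset": [0.01,-0.07,0],"angular": [0,0,-8]},{"hand": 0.0,"offset": [0.01,-0.07,0],"angular": [0,0,-14]},{"hand": 0.0,"offset": [0.01,-0.07,0],"angular": [0,0,-20]},{"hand": 0.0,"offset": [0.01,-0.07,0],"angular": [0,0,-20]}]}}

```text
time: 18.98
tool_pos: [0.504, 0.0252, 0.0368]
tcp_rot: [-2.402, -2.022, 0.004]
wrist_force: [-0.9, -3.6, 5.9]
width: 0.148
```

```bash
cat > st.py <<'E'
from h import *
s=bot.read_state();R=cv2.Rodrigues(s['tcp_rot'])[0];print(s['tool_pos'].round(4),np.degrees(np.arctan2(R[1,0],R[0,0])).round(2),s['wrist_force'].round(1),s['torque'].round(3))
E
python3 st.py
```

```text
[0.504  0.0252 0.0368] 80.19 [-0.9 -3.6  5.9] [-0.676  0.279  0.002]
```

Emit:
{"op": "drive_tool", "data": {"deltas": [{"hand": 0.0,"offset": [0,0,0.01],"angular": [0,0,-6]},{"hand": 0.0,"offset": [0,0,0.01],"angular": [0,0,-12]},{"hand": 0.0,"offset": [0,0,0.01],"angular": [0,0,-18]},{"hand": 0.0,"offset": [0,0,0.01],"angular": [0,0,-24]},{"hand": 0.0,"offset": [0,0,0.01],"angular": [0,0,-30]},{"hand": 0.0,"offset": [0,0,0.01],"angular": [0,0,-30]}]}}

```text
time: 19.73
tool_pos: [0.5042, 0.0251, 0.0368]
tcp_rot: [-2.843, -1.335, 0.004]
wrist_force: [-1.7, -3.9, 5.8]
width: 0.153
```

```bash
python3 st.py
```

```text
[0.5042 0.0251 0.0368] 50.3 [-1.7 -3.9  5.8] [-0.754  0.402 -0.011]
```

Emit:
{"op": "drive_tool", "data": {"deltas": [{"hand": 0.0,"offset": [0,0,0.01],"angular": [0,0,-6]},{"hand": 0.0,"offset": [0,0,0.01],"angular": [0,0,-12]},{"hand": 0.0,"offset": [0,0,0.01],"angular": [0,0,-18]},{"hand": 0.0,"offset": [0,0,0.01],"angular": [0,0,-24]},{"hand": 0.0,"offset": [0,0,0.01],"angular": [0,0,-30]},{"hand": 0.0,"offset": [0,0,0.01],"angular": [0,0,-36]},{"hand": 0.0,"offset": [0,0,0.01],"angular": [0,0,-40]},{"hand": 0.0,"offset": [0,0,0.01],"angular": [0,0,-40]}]}}

```text
time: 20.72
tool_pos: [0.5042, 0.0252, 0.0367]
tcp_rot: [-3.129, -0.284, 0.004]
wrist_force: [-3.2, -5.2, 6.0]
width: 0.152
```

```bash
python3 st.py
```

```text
[0.5042 0.0252 0.0367] 10.36 [-3.2 -5.2  6. ] [-0.724  0.584 -0.015]
```

The stud turned through the full 90° at low torque. I'll ease it back with the spring to its locked seat before releasing.

Emit:
{"op": "drive_tool", "data": {"deltas": [{"hand": 0.0,"offset": [0.02,-0.1,0.01],"angular": [0,0,0]},{"hand": 0.0,"offset": [0.04,-0.2,0.02],"angular": [0,0,0]},{"hand": 0.0,"offset": [0.05,-0.3,0.03],"angular": [0,0,0]},{"hand": 0.0,"offset": [0.07,-0.4,0.03],"angular": [0,0,0]},{"hand": 0.0,"offset": [0.09,-0.5,0.03],"angular": [0,0,0]},{"hand": 0.0,"offset": [0.11,-0.6,0.03],"angular": [0,0,0]},{"hand": 0.0,"offset": [0.11,-0.6,0.03],"angular": [0,0,0]}]}}

```text
time: 21.6
tool_pos: [0.5067, 0.0191, 0.0373]
tcp_rot: [3.129, 0.28, 0.0]
wrist_force: [-1.4, -3.8, -4.0]
width: 0.152
```

```bash
python3 st.py
```

```text
[0.5067 0.0191 0.0373] 10.21 [-1.4 -3.8 -4. ] [-0.849  0.211  0.039]
```

Emit:
{"op": "drive_tool", "data": {"deltas": [{"hand": 0.0,"offset": [0.01,-0.05,-0.03],"angular": [0,0,0]},{"hand": 0.0,"offset": [0.02,-0.1,-0.05],"angular": [0,0,0]},{"hand": 0.0,"offset": [0.02,-0.1,-0.05],"angular": [0,0,0]},{"hand": 0.0,"offset": [0.02,-0.1,-0.05],"angular": [0,0,0]}]}}

```text
time: 22.1
tool_pos: [0.5071, 0.0182, 0.0372]
tcp_rot: [3.129, 0.28, 0.001]
wrist_force: [-2.2, -4.3, -0.1]
width: 0.154
```

```bash
python3 st.py
```

```text
[0.5071 0.0182 0.0372] 10.22 [-2.2 -4.3 -0.1] [-0.76   0.279  0.043]
```

Emit:
{"op": "drive_tool", "data": {"deltas": [{"hand": 0.0,"offset": [0.01,-0.07,-0.02],"angular": [0,0,0]},{"hand": 0.0,"offset": [0.03,-0.15,-0.02],"angular": [0,0,0]},{"hand": 0.0,"offset": [0.04,-0.2,-0.02],"angular": [0,0,0]},{"hand": 0.0,"offset": [0.04,-0.22,-0.02],"angular": [0,0,0]},{"hand": 0.0,"offset": [0.04,-0.22,-0.02],"angular": [0,0,0]}]}}

```text
time: 22.72
tool_pos: [0.5077, 0.016, 0.037]
tcp_rot: [-3.129, -0.28, -0.001]
wrist_force: [0.2, -3.0, 0.0]
width: 0.151
```

```bash
python3 st.py
```

```text
[0.5077 0.016  0.037 ] 10.21 [ 0.2 -3.   0. ] [-0.471  0.065  0.021]
```

Emit:
{"op": "drive_tool", "data": {"deltas": [{"hand": 0.2,"offset": [0,0,0],"angular": [0,0,0]},{"hand": 0.3,"offset": [0,0,0],"angular": [0,0,0]},{"hand": 0.4,"offset": [0,0,0],"angular": [0,0,0]},{"hand": 0.4,"offset": [0,0,0],"angular": [0,0,0]},{"hand": 0.4,"offset": [0,0,0],"angular": [0,0,0]}], "force": 20}}

```text
time: 23.35
tool_pos: [0.5073, 0.0161, 0.0368]
tcp_rot: [-3.129, -0.28, -0.0]
wrist_force: [-0.2, -0.4, 0.3]
width: 0.399
```

Emit:
{"op": "drive_tool", "data": {"deltas": [{"hand": 0.4,"offset": [0,0,0.5],"angular": [0,0,0]},{"hand": 0.4,"offset": [0,0,2],"angular": [0,0,0]},{"hand": 0.4,"offset": [0,0,5],"angular": [0,0,0]},{"hand": 0.4,"offset": [0,0,9],"angular": [0,0,0]},{"hand": 0.4,"offset": [0,-5,13],"angular": [0,0,0]},{"hand": 0.4,"offset": [0,-10,15],"angular": [0,0,0]},{"hand": 0.4,"offset": [0,-16,15],"angular": [0,0,0]},{"hand": 0.4,"offset": [0,-20,15],"angular": [0,0,0]}]}}

```text
time: 24.35
tool_pos: [0.5077, -0.1866, 0.1892]
tcp_rot: [3.127, 0.278, 0.005]
wrist_force: [0.3, -0.3, 0.1]
width: 0.4
```

```bash
python3 - <<'E'
from h import *
b=cam('scene','sc4.png');a=cam('top','top4.png');s=bot.read_state();print(s['time'],s['tool_pos'],s['wrist_force'])
f=lambda c,x,y,w,h,k:cv2.convertScaleAbs(cv2.resize(c['frame'][y:y+h,x:x+w],None,fx=k,fy=k,interpolation=cv2.INTER_CUBIC),alpha=1.5)
cv2.imwrite('pics/end.png',np.hstack([f(b,300,160,100,120,4),f(a,180,180,100,120,4)]))
E
```

```text
24.45 [ 0.50755047 -0.18783863  0.18851075] [0.21347893 0.75707165 0.15244153]
```

View pics/end.png

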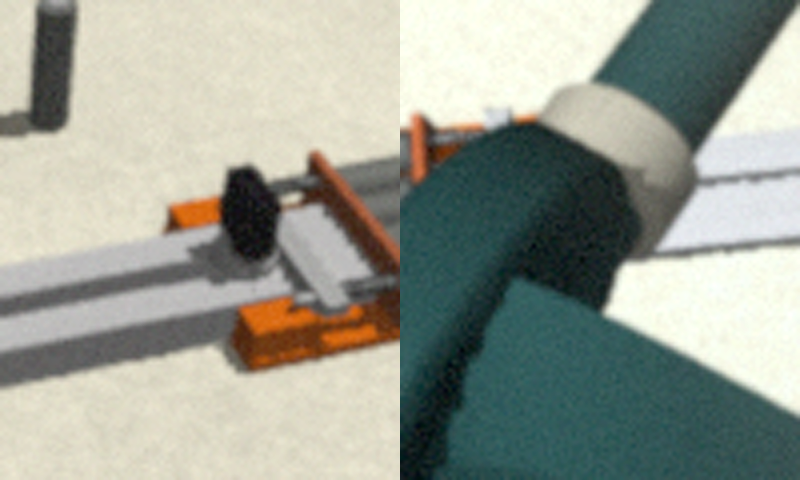

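The stud stands upright at crop (250,215) with its handle across the slot. Its flange is on the rail, it holds the bar pressed in, and the gripper is clear. I'll check that it stays put, check the bystanders, and hand in.

Emit:
{"op": "drive_tool", "data": {"deltas": [{"hand": 0.4,"offset": [0,0,0],"angular": [0,0,0]},{"hand": 0.4,"offset": [0,0,0],"angular": [0,0,0]},{"hand": 0.4,"offset": [0,0,0],"angular": [0,0,0]},{"hand": 0.4,"offset": [0,0,0],"angular": [0,0,0]}]}}

```text
time: 24.95
tool_pos: [0.5073, -0.1831, 0.1868]
tcp_rot: [-3.129, -0.282, 0.0]
wrist_force: [-0.6, 0.1, -1.0]
width: 0.401
```

```bash
python3 - <<'E'
from h import *
b=cam('scene')['frame'].astype(int);p=cv2.imread('pics/sc4.png').astype(int);o=cv2.imread('pics/sc0.png').astype(int)
print('stud area change',np.abs(b-p)[195:240,345:395].mean(), 'noise',np.abs(b-p)[330:400,330:500].mean())
for n,(x,y,w,h) in dict(cell=(305,155,18,40),tape=(200,298,75,62)).items(): print(n,np.abs(b-o)[y:y+h,x:x+w].mean())
m=lambda i:np.argwhere(i[200:225,165:190].max(2)<45).mean(0);print('pin',m(o),m(b))
bot.finish_job()
E
```

```text
stud area change 2.360592592592593 noise 1.6018207282913166
cell 7.229629629629629
tape 8.453476702508961
pin [16.13191489 11.58297872] [15.77307692 11.95769231]
the job is handed in; nothing more can be done
```

I finished the job at about 25 s of the 67 s limit and handed it in. The stud is locked crosswise under the rail at the slot's end, standing on its own and holding the bar pressed in.

**What I did:**
- I drew the stud from its block and lowered it into the slot until the flange touched the rail. The wrist read about 6 N there.
- I slid it along the slot, met the sprung bar, and felt the stop about 102 mm past the drop point, at about 14 N.
- I backed off about 2 mm, turned it 90° at low torque, and let the spring ease it back to its seat. The force there fell to 3 N, the value given for the locked position. I then let go and withdrew.

**Last checks:**
- The last picture I viewed shows the stud upright, handle across the slot, flange on the rail and the bar pressed in, with the gripper clear.
- Half a second later the area around the stud had barely changed: 2.4 grey levels against image noise of 1.6.
- The pin had moved less than half a pixel since the start.
- **Not conclusive:** the cell and tape areas differ from the first picture by about 7–8 grey levels. I think this is changed arm shadow and lighting, because the cell is seen standing in the final picture and the arm was never planned near either one. I did not check the tape's position separately.
- The top camera's view of the stud was blocked by the arm at the end, so the final check rests on the scene camera alone.

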